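Hang a board carrier on the inspection rail and latch it at the pointer

TASK

Take the hanging board carrier out of its rack and hook it over the horizontal rail at the loading end, the stretch between the right-hand post (seen from the robot) and the dark band, with the board on the robot's side. Then slide it along the rail, without lifting it off, until its tab stands opposite the white pointer, and press the small latch lever fully down so that its tooth drops into the gap beside the tab. Leave the carrier hanging straight on the rail and do not disturb the spool, the jar or the screwdriver.

Things in the scene. Friction and masses are not known exactly. Their poses are not given: they have to be found in the camera images.
- carrier: Board carrier, 0.2-0.33 kg. Sizes in mm. Origin: centre of the saddle's seat face, which rests on the rail. z up, y along the saddle, x from board side to back. Saddle: aluminium channel open downward, 84 long (y), inner width 20, walls 6, top plate 5 thick. Back wall ends at z=-30, flared outward. The front wall (x=-13) carries on down as a 6 thick, 90 wide framed green board to z=-101.
- tab (a point): Sizes in mm. Grip point in the white plastic tab, 42 above the carrier's origin. Tab: 12 thick (x), 26 wide (y), z = 17 to 61 above the origin, on a foot 14 x 32, z = 5 to 17. Saddle-end ears 20 x 10 stand at y = +-37, also z = 5 to 17, so a gap 16 wide (y = 16 to 32) lies between foot and ear on either side. Axes as the carrier.
- board (a point): Centre of the carrier's framed green board, at x = -13, z = -61.5 (mm) of the carrier. Axes as the carrier. On the hung carrier it is on the robot's side of the rail (negative rail x).
- rack: Fixed grey slotted rack, base 74 x 125 mm; origin on the table under the carrier's slot, x across the slots, y along. The carrier starts upright in the slot (8 wide, floor z=8, walls up to z=58), its origin at about rack x=13, z=109, same yaw; it may lean a few degrees and lifts straight out. A fixed bare board 93 high stands in the next slot at x=-16.
- rail (a point): Middle of the rail's top face, 150 above the table (mm); y along the rail, z up, x away from the robot. Fixed aluminium bar 12 wide, 14 high, between 22 mm posts at y=+-225 that end level with it; base plate 70 deep. A thin flush dark band rings it at y=-85. A hung carrier has its origin at z=0 and x within 4 of 0. Place and yaw vary.
- load (a point): A good hooking point on the loading stretch: on the rail's top face at rail y = -125 (the stretch runs from the dark band at y = -85 to the post at -225; the carrier's 90 mm width must clear the post). Axes as the rail.
- mark (a point): Where the carrier's origin must come: on the rail's top centre line facing the white pointer, 0 to 60 mm to the +y side of the rail's middle. Axes as the rail. Pointer: upright blade 4 wide, 31 behind the centre line, up to z=8. The latch head, a white block on a steel column, stands behind and over the rail at y = 85 to 135 of this frame, up to z=55.
- lever (a joint): Latch lever angle (rad): 0 fully down, level, at a hard stop; raised 0.5 to 0.8 at the start; 0.9 at most. Friction holds it where it is left; 1 to 2 N on the pad moves it.
- lever_pad (a point): Top of the lever's round black press pad, 18 mm across, 55 mm from the pivot; fully down it is at y=55, z=33 of the mark frame. The lever is a steel bar 12 wide, 8 high over the rail, pivoted at y=110, z=26 of the mark frame, pointing to -y, 89 long; raised, it slopes up toward the mark. Pressing straight down at y=55 of the mark frame lowers it.
- tooth (a point): Lower end of the lever's downward tooth, 6 mm wide along the lever, 10 across, 86 mm from the pivot and 14 below the bar. Fully down it is at y=24, z=8 of the mark frame, in the carrier's gap between foot and +y ear; if the carrier is more than about 4 mm off the mark it lands on foot or ear instead.
- spool: Bystander: metal solder spool, 54 mm diameter, 40 mm high, upright. Origin under its centre.
- flux: Bystander: amber jar, 40 mm diameter, 70 mm high. Origin under its centre.
- driver: Bystander: screwdriver, 160 mm long, lying on the table.
Things that resemble listed ones, but are neither listed nor needed, are in the scene too. There is more than one size of the carrier; the job needs the larger.

How it is judged (in metres and radians):
On the way, in this order (a step that is already met when the one before it is completed fails the run):
1. the carrier is hooked on the rail at the loading end, between the post and the dark band (z of carrier in the frame of rail between -0.004 and 0.004 m and x of carrier in the frame of rail between -0.008 and 0.008 m and angle between carrier's own z axis and vertical below 0.1 rad and angle between the y axis of carrier and the y axis of rail, either way round below 0.12 rad and x of board in the frame of rail below -0.004 m and y of carrier in the frame of rail below -0.085 m), for 0.2 s.
2. the carrier, still seated on the rail, has been slid to the mark (z of carrier in the frame of rail between -0.004 and 0.004 m and x of carrier in the frame of rail between -0.008 and 0.008 m and angle between carrier's own z axis and vertical below 0.1 rad and angle between the y axis of carrier and the y axis of rail, either way round below 0.12 rad and x of board in the frame of rail below -0.004 m and y of carrier in the frame of mark between -0.006 and 0.006 m), for 0.2 s.
At the end, for the whole second after the job is handed in: The carrier hangs on the rail: saddle within 4 mm of the rail's top in height, 8 mm across, upright within 0.1 rad, in line with the rail within 0.12 rad, board on the robot's side; its centre is within 6 mm of the mark along the rail; the lever is down (below 0.06 rad); all at rest (all of step 2 and value of joint lever below 0.06 rad and linear speed of carrier below 0.02 m/s); the robot touches nothing.
It fails at once if the carrier is lifted off the rail (over 8 mm) or set onto it beyond the loading stretch (y of carrier in the frame of rail between -0.065 and 0.2 m and x of carrier in the frame of rail between -0.02 and 0.02 m and z of carrier in the frame of rail between 0.008 and 0.03 m).
It fails at once if a bystander (spool, jar or screwdriver) is moved over 30 mm (distance of any of spool, flux, driver from where it was at the start of the episode above 0.03 m).
It also fails if it takes over 48 s, if anything falls off the work surface, if the arm or the gripper's body presses on something with over 40 N, if the wrist force passes 120 N, or if a joint passes its speed limit or range.

ROBOT

A 6-joint arm with a two-finger parallel gripper is mounted at the origin on the work surface. World frame = base frame: x ahead of the robot, y to its left, z up, the work surface at z = 0. Lengths are in mm, angles in rad, forces in N, time in s.
With the tool pointing down it reaches from about 275 to 975 mm from the base axis. Payload 8.4 kg.
Tool frame: the origin (TCP) lies between the finger pads; the fingertips stand 19 mm ahead of it and the grasp point (between the pads) is the TCP (r.tip_reach is the distance from the TCP to the fingertips, in mm); z points along the fingers, y is the line along which they close (so a half turn about z gives the same grasp; the last joint's range is limited). The gripper opens to 92 mm and grips with 3 to 60 N. Pads are 20 mm wide; open, the fingers measure 128 mm over their backs; the gripper's body (75 mm by 189 mm) begins 69 mm behind the grasp point.
Start: joints at [1.245, 0.353, 1.633, -0, 1.155, -0.002], TCP at [198.856, 592.524, 233.583] pointing down, gripper open.
Joint ranges: [-2.63, 2.63], [-0.92, 2.1], [0.06, 2.66], [-1.3, 4.44], [0, 2.69], [-3.02, 3.02]. Speed limits (rad/s): [2.22, 2.22, 2.79, 3.14, 3.14, 3.14].

INTERFACE

Orientations are given as a rotation vector (axis times angle).
In Python, from plant import observe, grab_frame, r, cut_out gives the robot as it stands. The module is installed in compiled form; this text tells all that it offers.
- The arm moves only by the tool arm_command, never from a script. Its argument "commands" is a list of rows, each an object of numbers: "tx", "ty", "tz": the shift along the tool's x, y, z in mm; "wx", "wy", "wz": the turn, a rotation vector about the tool's x, y, z in rad; "grip": the finger opening in mm, from 0 to 91.9. A call has 1 to 12 rows; each row shifts and turns the commanded pose from where the row before left it, along the tool's axes as they then stand; what a row does not reach is not made up. A row lasts 1/8 s, in which the tool goes at most 62.5 mm and 10.7 degrees, less where a joint would pass 70% of its speed; a pose out of reach is approached as far as the arm can. A call is refused whole if a number of a shift passes 62.5 or a number of a turn 0.188, either way. A call with a gripper value outside its range is refused whole. The fingers move at their own pace and stop on an object; "force" is the grip in N (left out, the last holds). Time passes only in rows, so rows that do not move let the fingers close. It gives the time, the measured TCP pose, the force, the opening and the grip force at its end, in the units of the state.
- observe(): the state, without advancing time (a new reading comes with each control period).
- grab_frame(name): name is "side" or "top" or "wrist"; returns a dict with "image" (400x640x3 uint8, red, green, blue), "fx", "fy", "cx", "cy" (pixels), "D" ([k1, k2, p1, p2, k3] as OpenCV has them; the pictures are not rectified), "world_to_cam" (4x4, takes a point from world to camera coordinates). Camera axes: x right, y up, looking along -z (the intrinsics and any distortion apply to the point x, -y, -z); pixel columns grow to the right and rows downward; lengths in mm; the calibration is good to about 2 mm. A picture is of the moment at which its call begins. There is no depth.
- r.finish_job(): hands the job in; it is judged then, once.
Trained networks look in the newest picture that a camera, given by its name, has taken for a name from the list of things; names that differ only in an ending like _2 or _b are one class to them, and where a whole thing is asked for, a point or a joint stands for the part that bears it (a point fixed in the world has none). Each returns a list of dicts, best first, with "conf" (0 to 1); they miss things now and then, are a little off and sometimes report something else, mostly with a low value. They report only what shows in the picture. A call takes as long as a camera call. They do not tell look-alikes from the thing itself.
- cut_out(camera, thing): "mask" (400x640 bool, what is visible of it) and "point" ([row, column] in pixels, amid what is visible of it).
The state is a dict: "t": time; "joint_pos": joint angles; "qd": joint speeds; "effort": joint torques, N m; "ee_pos": TCP position; "tcp_rot": TCP orientation; "contact_force": force on the tool from outside, world axes, zero at the start; "torque": the same for the moment, N m; "gripper_width": finger opening in mm; "grip_force": force on a finger pad.
Only numpy, scipy, OpenCV 4.12 (cv2) and the standard library are available. Lean on these libraries where they do the work, as an engineer would, in place of code of your own. Each camera call takes 0.05 s, during which the arm holds its last target. There are 200 camera calls.

## Working session

There is one attempt and no reset: what is moved stays moved. The work goes in short steps, Python scripts to look and compute and a tool call to move; the robot and the scene stay as the last step left them, time stands still between calls to the robot, and variables do not carry over. Pictures are saved under pics/ and viewed, at most 10 in all, crops included, and the job is handed in when it is done.

Besides the shell and the picture viewer there is one more tool, called after "Emit:" as a command line: name --argument value ..., lists and objects as JSON in quotes. arm_command: Moves the arm, as the interface text tells. Its arguments: {"type":"object","properties":{"commands":{"type":"array"},"force":{"type":"number"}},"required":["commands"]}

```bash
mkdir -p pics
cat > h.py <<'E'
import numpy as np, cv2
from plant import observe, grab_frame, r, cut_out
from scipy.spatial.transform import Rotation as R
def K(f): return np.array([[f['fx'],0,f['cx']],[0,f['fy'],f['cy']],[0,0,1.]])
def ray(f,row,col):
    u=cv2.undistortPoints(np.array([[[col,row]]],float),K(f),np.array(f['D'],float))[0,0]
    M=np.array(f['world_to_cam']); d=M[:3,:3].T@np.array([u[0],-u[1],-1]); o=-M[:3,:3].T@M[:3,3]
    return o,d/np.linalg.norm(d)
def atz(f,row,col,z):
    o,d=ray(f,row,col); return o+d*(z-o[2])/d[2]
def proj(f,P):
    P=np.atleast_2d(P).astype(float); M=np.array(f['world_to_cam']); c=(M[:3,:3]@P.T).T+M[:3,3]; c=c*[1,-1,-1]
    return cv2.projectPoints(c,np.zeros(3),np.zeros(3),K(f),np.array(f['D'],float))[0][:,0]
def tri(*rs):
    A=sum(np.eye(3)-np.outer(d,d) for o,d in rs); b=sum((np.eye(3)-np.outer(d,d))@o for o,d in rs)
    p=np.linalg.solve(A,b); return p,[np.linalg.norm((np.eye(3)-np.outer(d,d))@(p-o)) for o,d in rs]
def save(f,n): cv2.imwrite('pics/'+n+'.png',f['image'][:,:,::-1])
E
python3 - <<'E'
from h import *
fs={}
for c in ['side','top','wrist']:
    f=grab_frame(c); fs[c]=f; save(f,c+'0')
    M=np.array(f['world_to_cam']); print(c,(-M[:3,:3].T@M[:3,3]).round(),f['fx'],np.array(f['D']).round(3))
    for t in ['carrier','tab','rack','rail','lever','lever_pad','tooth','board','spool','flux','driver','mark']:
        try: print(t,[(round(x['conf'],2),np.round(x['point']).tolist(),int(x['mask'].sum())) for x in cut_out(c,t)])
        except Exception as e: print(t,e)
o=observe();print(o['t'],o['ee_pos'],o['tcp_rot'])
E
```

```text
side [ 180. -971.  933.] 519.4664829476213 [-0.151  0.     0.     0.     0.   ]
carrier [(0.66, [249.0, 308.0], 846), (0.56, [229.0, 276.0], 796), (0.32, [158.0, 342.0], 112)]
tab [(0.77, [250.0, 306.0], 823), (0.73, [232.0, 276.0], 790)]
rack [(0.67, [278.0, 299.0], 1315), (0.37, [194.0, 269.0], 333)]
rail [(0.89, [232.0, 356.0], 5053)]
lever [(0.6, [154.0, 338.0], 105)]
lever_pad [(0.61, [158.0, 342.0], 111), (0.21, [163.0, 356.0], 1086)]
tooth [(0.54, [159.0, 343.0], 88)]
board [(0.73, [232.0, 273.0], 731), (0.65, [249.0, 308.0], 886), (0.32, [159.0, 342.0], 87)]
spool [(0.75, [178.0, 268.0], 254)]
flux [(0.77, [196.0, 270.0], 348)]
driver [(0.66, [364.0, 322.0], 533)]
mark [(0.78, [164.0, 356.0], 1206)]
top [ 380.  -37. 1471.] 499.13402808450417 [-0.129  0.     0.     0.     0.   ]
carrier [(0.73, [237.0, 290.0], 804), (0.57, [226.0, 350.0], 443), (0.31, [173.0, 313.0], 3693)]
tab [(0.89, [234.0, 283.0], 722), (0.85, [227.0, 347.0], 459)]
rack [(0.72, [238.0, 350.0], 703), (0.51, [227.0, 345.0], 476), (0.27, [160.0, 275.0], 154)]
rail [(0.68, [170.0, 308.0], 3853)]
lever [(0.46, [162.0, 275.0], 138)]
lever_pad [(0.46, [162.0, 277.0], 145), (0.19, [149.0, 266.0], 834)]
tooth [(0.69, [160.0, 275.0], 128)]
board [(0.74, [225.0, 348.0], 470), (0.63, [238.0, 288.0], 715)]
spool [(0.81, [221.0, 207.0], 332)]
flux [(0.51, [225.0, 242.0], 213)]
driver [(0.57, [247.0, 430.0], 294), (0.2, [238.0, 348.0], 729)]
mark [(0.91, [152.0, 267.0], 833)]
wrist [121. 618. 385.] 295.9768885846937 [0. 0. 0. 0. 0.]
carrier []
tab []
rack []
rail []
lever []
lever_pad []
tooth []
board []
spool [(0.96, [389.0, 184.0], 504)]
flux []
driver []
mark [(0.26, [388.0, 186.0], 466)]
1.95 [198.89307737 592.51613498 233.60373607] [5.06451182e-01 3.10049695e+00 4.52694997e-05]
```

Run:
```python
import cv2
a=cv2.imread('pics/top0.png')[90:290,180:480]; cv2.imwrite('pics/top0c.png',cv2.resize(a,(800,533),interpolation=cv2.INTER_CUBIC))
a=cv2.imread('pics/side0.png')[120:320,220:460]; cv2.imwrite('pics/side0c.png',cv2.resize(a,(720,600),interpolation=cv2.INTER_CUBIC))
```

```text
(no output)
```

View pics/top0c.png

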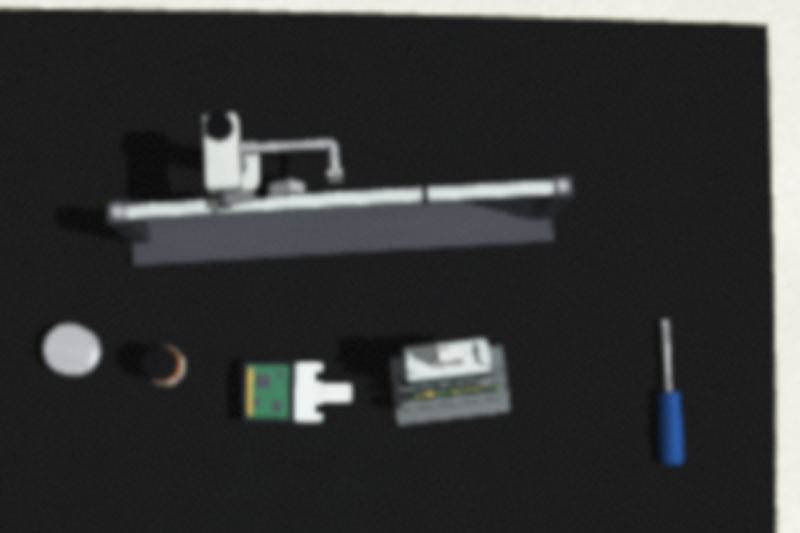

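View pics/side0c.png

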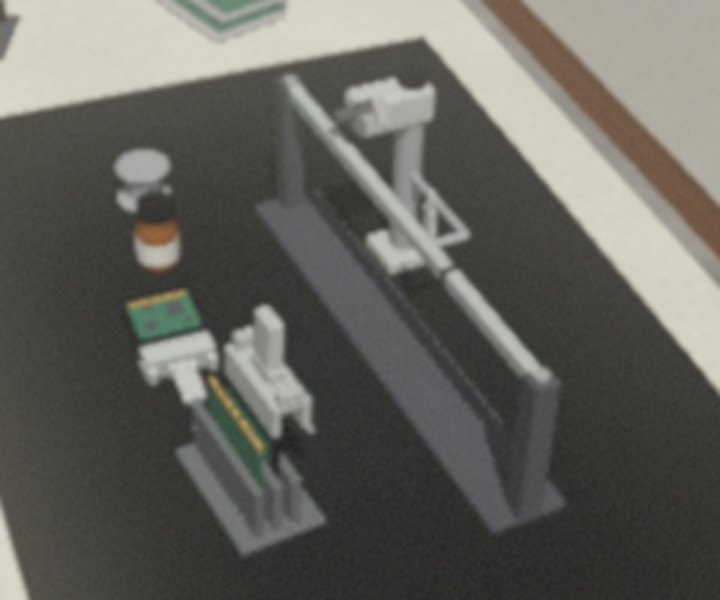

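Run:
```python
from h import *
T=grab_frame('top'); S=grab_frame('side')
ct=lambda x,y:(90+y*.375,180+x*.375)
cs=lambda x,y:(120+y/3,220+x/3)
for n,a,b in [('postL',(120,212),(290,80)),('postR',(563,186),(541,377)),('band',(424,194),(447,271)),('ptr',(335,172),(465,235)),('bracketcorner',(333,145),None),('blockcap',(219,125),None)]:
    print(n,'top z150',atz(T,*ct(*a),150).round(1), b and tri(ray(T,*ct(*a)),ray(S,*cs(*b))), b and atz(S,*cs(*b),150).round(1))
for n,p in [('tab',(453,368)),('rackTL',(390,350))]: print(n,atz(T,*ct(*p),150))
mk=lambda i:cv2.resize(T['image'][130:190,210:310] if i==0 else S['image'][140:220,300:400],None,fx=6,fy=6,interpolation=cv2.INTER_CUBIC)
a=mk(0);b=mk(1)[:,:];h=[a,b]
W=max(a.shape[1],b.shape[1]); 
out=np.zeros((480,800,3),np.uint8); A=cv2.resize(a,(400,240));B=cv2.resize(b,(400,320))
A=cv2.resize(T['image'][140:180,240:310],(400,229),interpolation=cv2.INTER_CUBIC);B=cv2.resize(S['image'][140:210,315:385],(400,400),interpolation=cv2.INTER_CUBIC)
out[:229,:400]=A; out[:400,400:]=B
cv2.imwrite('pics/latch.png',out[:,:,::-1])
```

```text
postL top z150 [606.7 202.2 150. ] (array([606.27236986, 201.75466996, 152.47180128]), [np.float64(0.030298891930213206), np.float64(0.03029889192981916)]) [607.6 205.5 150. ]
postR top z150 [ 642.3 -244.9  150. ] (array([ 641.75810174, -244.67542023,  150.82078984]), [np.float64(0.35926571747650965), np.float64(0.3592657174766751)]) [ 641.9 -243.9  150. ]
band top z150 [ 630.9 -104.   150. ] (array([ 630.34361372, -103.75213736,  147.67457619]), [np.float64(1.038684340176188), np.float64(1.0386843401761896)]) [ 627.9 -106.2  150. ]
ptr top z150 [651.7 -13.8 150. ] (array([673.56154898, -17.52242373, 107.3501703 ]), [np.float64(13.654240053817277), np.float64(13.654240053817347)]) [661.5 -68.3 150. ]
bracketcorner top z150 [679.5 -11.1 150. ] None None
blockcap top z150 [698.1 105.1 150. ] None None
tab [ 455.93170429 -135.13992883  150.        ]
rackTL [472.72522506 -72.18631872 150.        ]
```

View pics/latch.png

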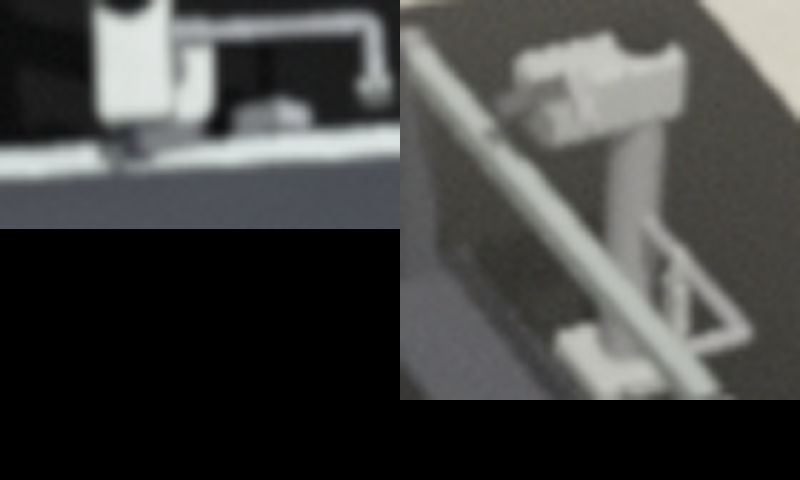

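```bash
cat >> h.py <<'E'
RO=np.array([624.2,-21.5,150]); RY=np.array([-.0793,.99685,0]); RX=np.array([.99685,.0793,0])
def rail(x,y,z): return RO+x*RX+y*RY+np.array([0,0,z])
E
python3 - <<'E'
from h import *
T=grab_frame('top'); S=grab_frame('side')
for m in [0,5,10,20,40]:
  for n,p in [('ptrtop',(31,0,8)),('ptr foot',(31,0,-30)),('block-y edge front top',(-10,85,55)),('block+y',(-10,135,55)),('pivot',(0,110,26)),('pad.65',(0,110-55*.8,26+7+33)),('pad0',(0,55,33))]:
    P=rail(p[0],p[1]+m,p[2]); a=proj(T,P)[0]; b=proj(S,P)[0]
    print(m,n,'T comp',((a-[240,140])*[5.714,5.725]).round(), 'S comp',((b-[315,140])*5.714+[400,0]).round())
E
```

```text
0 ptrtop T comp [386.  73.] S comp [684. 258.]
0 ptr foot T comp [387.  89.] S comp [679. 326.]
0 block-y edge front top T comp [202. 152.] S comp [518.  94.]
0 block+y T comp [ 91. 158.] S comp [470.  39.]
0 pivot T comp [151. 145.] S comp [512. 114.]
0 pad.65 T comp [242. 123.] S comp [558.  89.]
0 pad0 T comp [270. 135.] S comp [567. 163.]
5 ptrtop T comp [376.  73.] S comp [678. 252.]
5 ptr foot T comp [377.  89.] S comp [674. 320.]
5 block-y edge front top T comp [191. 152.] S comp [513.  88.]
5 block+y T comp [ 80. 159.] S comp [466.  34.]
5 pivot T comp [141. 145.] S comp [508. 109.]
5 pad.65 T comp [230. 123.] S comp [553.  83.]
5 pad0 T comp [259. 135.] S comp [562. 158.]
10 ptrtop T comp [365.  74.] S comp [673. 246.]
10 ptr foot T comp [366.  90.] S comp [668. 314.]
10 block-y edge front top T comp [180. 153.] S comp [509.  83.]
10 block+y T comp [ 69. 160.] S comp [461.  29.]
10 pivot T comp [130. 146.] S comp [503. 104.]
10 pad.65 T comp [219. 124.] S comp [548.  78.]
10 pad0 T comp [248. 136.] S comp [557. 152.]
20 ptrtop T comp [344.  75.] S comp [662. 234.]
20 ptr foot T comp [345.  91.] S comp [658. 302.]
20 block-y edge front top T comp [158. 154.] S comp [499.  72.]
20 block+y T comp [ 47. 161.] S comp [452.  19.]
20 pivot T comp [108. 147.] S comp [494.  93.]
20 pad.65 T comp [197. 125.] S comp [538.  67.]
20 pad0 T comp [226. 137.] S comp [547. 141.]
40 ptrtop T comp [301.  78.] S comp [641. 210.]
40 ptr foot T comp [304.  94.] S comp [637. 278.]
40 block-y edge front top T comp [114. 157.] S comp [480.  50.]
40 block+y T comp [  3. 164.] S comp [434.  -2.]
40 pivot T comp [ 65. 150.] S comp [475.  72.]
40 pad.65 T comp [152. 128.] S comp [518.  45.]
40 pad0 T comp [183. 140.] S comp [527. 118.]
```

```bash
cat >> h.py <<'E'
import json,math
def plan(pos,ang,n,p0=None,a0=None,pr=True):
    "tool down, tool y at world angle ang; n rows"
    o=observe(); p=np.array(o['ee_pos'] if p0 is None else p0,float)
    Rm=R.from_rotvec(o['tcp_rot']).as_matrix() 
    a=math.atan2(Rm[1,1],Rm[0,1]) if a0 is None else a0
    P0=p.copy();A0=a;rows=[]
    for i in range(1,n+1):
        tp=P0+(np.array(pos)-P0)*i/n; ta=A0+(ang-A0)*i/n
        d=tp-p; x=np.array([-math.sin(a),math.cos(a),0]);y=np.array([math.cos(a),math.sin(a),0])
        w=round(-(ta-a),3); q=[round(float(v),1) for v in (d@x,d@y,-d[2])]
        rows.append(dict(tx=q[0],ty=q[1],tz=q[2],wz=w)); p=p+q[0]*x+q[1]*y-np.array([0,0,q[2]]); a-=w
    print(json.dumps(rows).replace(' ','')); return p,a
E
python3 - <<'E'
from h import *
S=grab_frame('side');o=observe()
print(R.from_rotvec(o['tcp_rot']).as_matrix().round(3))
f=grab_frame('wrist');M=np.array(f['world_to_cam']);Rt=R.from_rotvec(o['tcp_rot']).as_matrix()
print('cam in tool',Rt.T@(-M[:3,:3].T@M[:3,3]-o['ee_pos']),'view dir in tool',Rt.T@(M[:3,:3].T@[0,0,-1]),f['fx'])
print(atz(S,120+312/3,220+268/3,170))
plan([440,-135,310],0.13,14)
E
```

```text
[[-0.948  0.318 -0.   ]
 [ 0.318  0.948 -0.   ]
 [ 0.    -0.    -1.   ]]
cam in tool [  82.07134826   -0.59464942 -150.94025957] view dir in tool [-2.88418802e-01 -3.06909186e-04  9.57504308e-01] 295.9768885846937
[ 469.22652057 -126.8575      170.        ]
[{"tx":-32.9,"ty":-43.8,"tz":-5.5,"wz":0.08},{"tx":-36.2,"ty":-41.0,"tz":-5.4,"wz":0.08},{"tx":-39.4,"ty":-38.0,"tz":-5.5,"wz":0.079},{"tx":-42.3,"ty":-34.8,"tz":-5.4,"wz":0.08},{"tx":-45.0,"ty":-31.2,"tz":-5.5,"wz":0.08},{"tx":-47.3,"ty":-27.6,"tz":-5.4,"wz":0.08},{"tx":-49.3,"ty":-23.7,"tz":-5.5,"wz":0.079},{"tx":-51.1,"ty":-19.8,"tz":-5.5,"wz":0.08},{"tx":-52.4,"ty":-15.6,"tz":-5.4,"wz":0.08},{"tx":-53.6,"ty":-11.3,"tz":-5.5,"wz":0.08},{"tx":-54.3,"ty":-7.1,"tz":-5.4,"wz":0.08},{"tx":-54.7,"ty":-2.7,"tz":-5.5,"wz":0.079},{"tx":-54.7,"ty":1.7,"tz":-5.4,"wz":0.08},{"tx":-54.4,"ty":6.0,"tz":-5.5,"wz":0.08}]
```

Emit:
arm_command --commands '[{"tx":-33,"ty":-44,"tz":-5.5,"wz":0.08},{"tx":-36,"ty":-41,"tz":-5.5,"wz":0.08},{"tx":-39.5,"ty":-38,"tz":-5.5,"wz":0.08},{"tx":-42.5,"ty":-35,"tz":-5.5,"wz":0.08},{"tx":-45,"ty":-31,"tz":-5.5,"wz":0.08},{"tx":-47.5,"ty":-27.5,"tz":-5.5,"wz":0.08},{"tx":-49.5,"ty":-23.5,"tz":-5.5,"wz":0.08},{"tx":-51,"ty":-20,"tz":-5.5,"wz":0.08},{"tx":-52.5,"ty":-15.5,"tz":-5.5,"wz":0.08},{"tx":-53.5,"ty":-11.5,"tz":-5.5,"wz":0.08},{"tx":-54.5,"ty":-7,"tz":-5.5,"wz":0.08},{"tx":-54.5,"ty":-2.5,"tz":-5.5,"wz":0.08}]'

```text
schema error: expected keys tx, ty, tz, wx, wy, wz, grip
```

Emit:
arm_command --commands '[{"tx":-54,"ty":2,"tz":-5.5,"wz":0.08},{"tx":-54,"ty":6,"tz":-5.5,"wz":0.08},{}]'

```text
schema error: expected keys tx, ty, tz, wx, wy, wz, grip
```

Run:
```python
from h import *
f=grab_frame('wrist');o=observe();print(o['t'],o['ee_pos'],R.from_rotvec(o['tcp_rot']).as_matrix()[:,1])
for t in ['tab','carrier','rack']:
  print(t,[(round(x['conf'],2),np.round(x['point']).tolist(),int(x['mask'].sum()), [int(v) for v in (np.where(x['mask'])[0].min(),np.where(x['mask'])[0].max(),np.where(x['mask'])[1].min(),np.where(x['mask'])[1].max())]) for x in cut_out('wrist',t)])
save(f,'w1'); np.save('w1.npy',f,allow_pickle=True)
```

```text
2.3 [198.85449636 592.51112028 233.57903741] [ 3.18173135e-01  9.48032624e-01 -1.66707227e-05]
tab []
carrier []
rack []
```

View pics/w1.png

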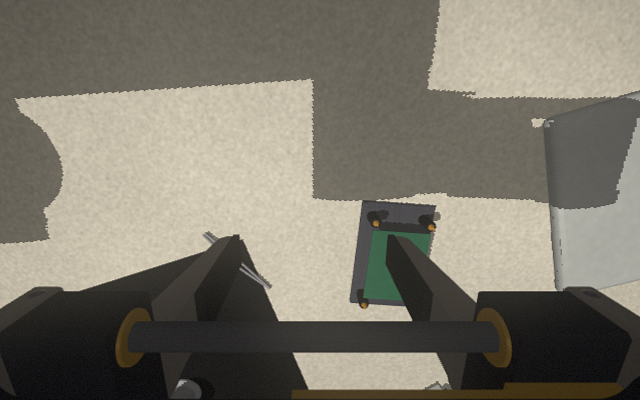

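The move was refused because every row needs all its keys, so this picture is still from the start pose and only shows clutter. I'll resend with full rows.

Emit:
arm_command --commands '[{"tx":-33,"ty":-44,"tz":-5.5,"wx":0,"wy":0,"wz":0.08,"grip":91},{"tx":-36,"ty":-41,"tz":-5.5,"wx":0,"wy":0,"wz":0.08,"grip":91},{"tx":-39.5,"ty":-38,"tz":-5.5,"wx":0,"wy":0,"wz":0.08,"grip":91},{"tx":-42.5,"ty":-35,"tz":-5.5,"wx":0,"wy":0,"wz":0.08,"grip":91},{"tx":-45,"ty":-31,"tz":-5.5,"wx":0,"wy":0,"wz":0.08,"grip":91},{"tx":-47.5,"ty":-27.5,"tz":-5.5,"wx":0,"wy":0,"wz":0.08,"grip":91},{"tx":-49.5,"ty":-23.5,"tz":-5.5,"wx":0,"wy":0,"wz":0.08,"grip":91},{"tx":-51,"ty":-20,"tz":-5.5,"wx":0,"wy":0,"wz":0.08,"grip":91},{"tx":-52.5,"ty":-15.5,"tz":-5.5,"wx":0,"wy":0,"wz":0.08,"grip":91},{"tx":-53.5,"ty":-11.5,"tz":-5.5,"wx":0,"wy":0,"wz":0.08,"grip":91},{"tx":-54.5,"ty":-7,"tz":-5.5,"wx":0,"wy":0,"wz":0.08,"grip":91},{"tx":-54.5,"ty":-2.5,"tz":-5.5,"wx":0,"wy":0,"wz":0.08,"grip":91}]'

```text
t: 3.95
ee_pos: [405.7, -33.6, 300.2]
tcp_rot: [1.884, 2.513, 0.001]
contact_force: [0.8, 0.2, 0.7]
gripper_width: 91.0
grip_force: 0.0
```

Emit:
arm_command --commands '[{"tx":-54,"ty":2,"tz":-5.5,"wx":0,"wy":0,"wz":0.08,"grip":91},{"tx":-54,"ty":6,"tz":-5.5,"wx":0,"wy":0,"wz":0.08,"grip":91},{"tx":0,"ty":0,"tz":0,"wx":0,"wy":0,"wz":0,"grip":91}]'

```text
t: 4.32
ee_pos: [440.4, -137.5, 310.9]
tcp_rot: [2.081, 2.352, -0.0]
contact_force: [0.5, -0.4, 0.0]
gripper_width: 91.1
grip_force: 0.0
```

Run:
```python
from h import *
f=grab_frame('wrist');o=observe();print(o['t'],o['ee_pos'],R.from_rotvec(o['tcp_rot']).as_matrix()[:,1])
for t in ['tab','carrier','rack']:
  print(t,[(round(x['conf'],2),np.round(x['point']).tolist(),int(x['mask'].sum()), [int(v) for v in (np.where(x['mask'])[0].min(),np.where(x['mask'])[0].max(),np.where(x['mask'])[1].min(),np.where(x['mask'])[1].max())]) for x in cut_out('wrist',t)])
save(f,'w2'); np.save('w2.npy',f,allow_pickle=True)
```

```text
4.375 [ 439.60280528 -135.7370315   310.4837673 ] [ 9.92291913e-01  1.23922192e-01 -2.25153478e-04]
tab [(0.74, [182.0, 332.0], 2150, [138, 217, 317, 348]), (0.74, [36.0, 321.0], 3850, [0, 96, 299, 355])]
carrier [(0.94, [179.0, 334.0], 2279, [138, 218, 317, 350]), (0.9, [37.0, 321.0], 3834, [0, 96, 299, 355])]
rack [(0.86, [168.0, 305.0], 2420, [130, 216, 292, 340])]
```

View pics/w2.png

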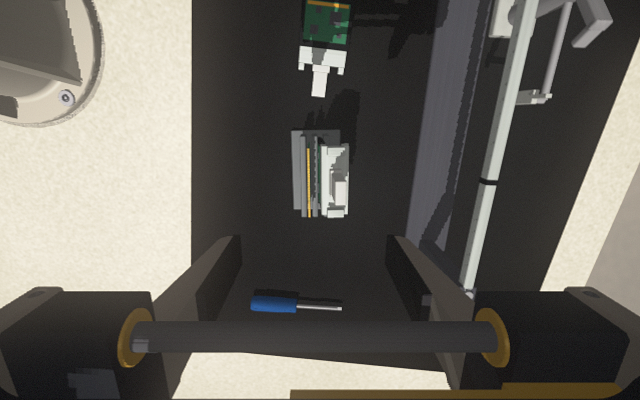

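Candidates: the carrier upright in the rack at (332,182) and a similar piece lying flat at (322,60). The upright one's saddle measures about 85 mm from above, the other about 68 mm, so the upright one fits the description. I'll confirm that in a crop.

Run:
```python
from h import *
f=np.load('w2.npy',allow_pickle=True).item()
out=np.zeros((600,800,3),np.uint8)
out[:,:390]=cv2.resize(f['image'][125:225,285:350],(390,600),interpolation=cv2.INTER_CUBIC)
out[:520,400:]=cv2.resize(f['image'][0:117,460:550],(400,520),interpolation=cv2.INTER_CUBIC)
cv2.imwrite('pics/w2c.png',out[:,:,::-1])
```

```text
(no output)
```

View pics/w2c.png

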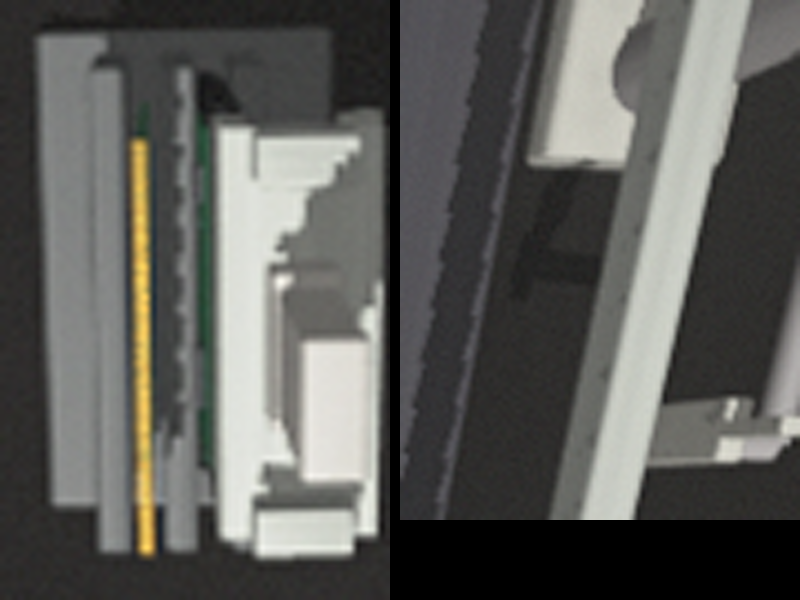

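Confirmed: the left panel shows the upright carrier with its tab (top face centre about pixel (341,193)) and saddle on the far side of the bare board. The right panel shows the rail, with the pointer near (536,92).

Run:
```python
from h import *
f=np.load('w2.npy',allow_pickle=True).item()
c=lambda x,y:(125+y/6-.4,285+x/6-.4)
S=grab_frame('side')
for z in (165,170,175): print(z,[atz(f,*c(*p),z).round(1) for p in [(303,338),(367,338),(364,482),(305,480)]])
rt=ray(f,*c(335,410)); rs=ray(S,120+312/3-.3,220+268/3-.3)
print(tri(rt,rs))
print('saddle left edge z114',atz(f,*c(218,122),114),atz(f,*c(220,540),114))
print('rack base left z5',atz(f,*c(38,35),5),atz(f,*c(50,505),5), 'yellow z93',atz(f,*c(131,140),93),atz(f,*c(140,553),93))
print('ptr',[atz(f,(y)/4.444-.4,460+(x-400)/4.444-.4,158).round(1) for x,y in [(735,400),(740,410),(730,448),(720,460)]])
for m in (0,3,6,9): print(m,rail(31,m,8))
for x in cut_out('side','tab')[:2]:
  m=x['mask'];rr=np.where(m.any(1))[0];print(x['conf'],rr.min(),np.where(m[rr.min()+1])[0])
  u=np.uint8(m)
```

```text
165 [array([ 460.4, -120. ,  165. ]), array([ 471.3, -118.7,  165. ]), array([ 474.7, -144.2,  165. ]), array([ 464.4, -145.1,  165. ])]
170 [array([ 459.9, -118.9,  170. ]), array([ 470.6, -117.6,  170. ]), array([ 473.9, -142.7,  170. ]), array([ 463.8, -143.6,  170. ])]
175 [array([ 459.4, -117.8,  175. ]), array([ 469.9, -116.6,  175. ]), array([ 473.2, -141.2,  175. ]), array([ 463.2, -142.1,  175. ])]
(array([ 467.05933237, -129.78233686,  173.73540386]), [np.float64(0.4468328064041891), np.float64(0.44683280640415934)])
saddle left edge z114 [443.26248207 -90.63643994 114.        ] [ 454.65262268 -175.3098967   114.        ]
rack base left z5 [399.91390127 -85.480927     5.        ] [ 415.42002223 -208.18116204    5.        ] yellow z93 [426.78228012 -98.4784521   93.        ] [ 439.04228046 -187.61810922   93.        ]
ptr [array([639. ,  -9.4, 158. ]), array([640.8, -11.3, 158. ]), array([641.2, -19. , 158. ]), array([639.9, -21.7, 158. ])]
0 [655.10235 -19.0417  158.     ]
3 [654.86445 -16.05115 158.     ]
6 [654.62655 -13.0606  158.     ]
9 [654.38865 -10.07005 158.     ]
0.82 215 [276 277 278 279 280 281 282]
0.73 222 [305 306 307 308 309 310]
```

Emit:
arm_command --commands '[{"tx":0.7,"ty":14,"tz":30,"wx":0,"wy":0,"wz":-0.008,"grip":91},{"tx":0.6,"ty":13.3,"tz":40,"wx":0,"wy":0,"wz":0,"grip":60},{"tx":0,"ty":0,"tz":45,"wx":0,"wy":0,"wz":0,"grip":60},{"tx":0,"ty":0,"tz":30,"wx":0,"wy":0,"wz":0,"grip":60},{"tx":0,"ty":0,"tz":12.5,"wx":0,"wy":0,"wz":0,"grip":60},{"tx":0,"ty":0,"tz":0,"wx":0,"wy":0,"wz":0,"grip":40},{"tx":0,"ty":0,"tz":0,"wx":0,"wy":0,"wz":0,"grip":25}]' --force 25

```text
t: 5.5
ee_pos: [467.3, -129.7, 154.3]
tcp_rot: [2.065, 2.365, 0.001]
contact_force: [0.5, -0.4, 0.6]
gripper_width: 41.9
grip_force: 0.0
```

Run:
```python
from h import *
f=grab_frame('wrist');o=observe();print(o['t'],o['ee_pos'],R.from_rotvec(o['tcp_rot']).as_matrix()[:,1])
save(f,'w3'); np.save('w3.npy',f,allow_pickle=True)
cv2.imwrite('pics/w3c.png',cv2.resize(f['image'][100:400,150:490],(680,600),interpolation=cv2.INTER_CUBIC)[:,:,::-1])
```

```text
5.55 [ 467.33858672 -129.80544891  154.3702175 ] [0.99087147 0.1347941  0.00206885]
```

View pics/w3c.png

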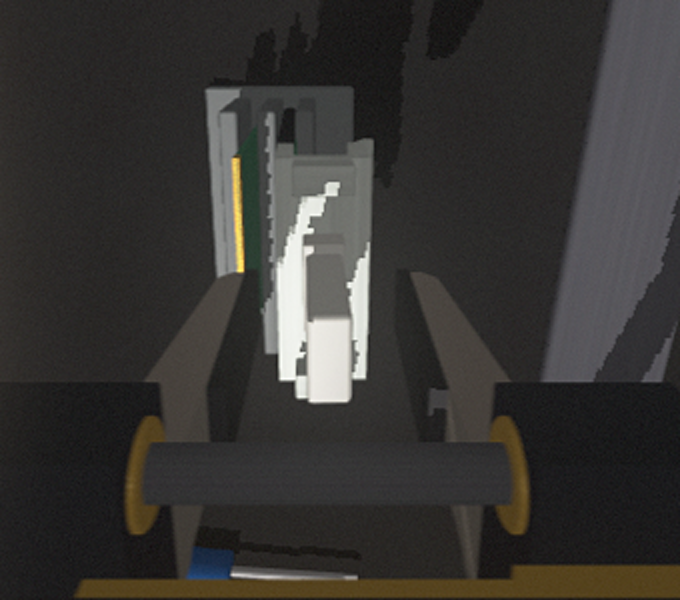

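The tab sits centred between the fingers: its top face is at crop (308–351, 318–402), with the fingers at about 240 and 410.

Emit:
arm_command --commands '[{"tx":0,"ty":0,"tz":2,"wx":0,"wy":0,"wz":0,"grip":8},{"tx":0,"ty":0,"tz":0,"wx":0,"wy":0,"wz":0,"grip":0},{"tx":0,"ty":0,"tz":0,"wx":0,"wy":0,"wz":0,"grip":0},{"tx":0,"ty":0,"tz":0,"wx":0,"wy":0,"wz":0,"grip":0}]' --force 25

```text
t: 6.05
ee_pos: [465.7, -129.8, 151.4]
tcp_rot: [-2.065, -2.366, 0.002]
contact_force: [-3.1, -1.5, 7.5]
gripper_width: 12.4
grip_force: 24.9
```

Run:
```python
from h import *
f=np.load('w3.npy',allow_pickle=True).item()
c=lambda x,y:(100+y/2-.25,150+x/2-.25)
for z in (168,170,172): print(z,[atz(f,*c(*p),z).round(1) for p in [(308,318),(351,318),(351,402),(309,403)]],atz(f,*c(330,360),z).round(1))
w2=np.load('w2.npy',allow_pickle=True).item()
print(tri(ray(w2,125+410/6-.4,285+335/6-.4),ray(f,*c(330,360))))
o=observe();print(o['t'],o['ee_pos'],R.from_rotvec(o['tcp_rot']).as_matrix()[:,1],o['gripper_width'])
```

```text
168 [array([ 460.7, -120.5,  168. ]), array([ 471.6, -119. ,  168. ]), array([ 475.3, -143.8,  168. ]), array([ 464.1, -145.7,  168. ])] [ 467.9 -131.9  168. ]
170 [array([ 460.6, -119.5,  170. ]), array([ 471.4, -118. ,  170. ]), array([ 475. , -142.5,  170. ]), array([ 464. , -144.3,  170. ])] [ 467.8 -130.7  170. ]
172 [array([ 460.5, -118.4,  172. ]), array([ 471.2, -117. ,  172. ]), array([ 474.7, -141.1,  172. ]), array([ 463.9, -142.8,  172. ])] [ 467.6 -129.5  172. ]
(array([ 467.44209746, -130.72365452,  169.82763712]), [np.float64(0.32931157415154233), np.float64(0.32931157415160583)])
6.05 [ 465.68513083 -129.83052006  151.38052079] [ 0.99086415  0.13485235 -0.00175645] 12.365906511041619
```

Emit:
arm_command --commands '[{"tx":0,"ty":0,"tz":-10,"wx":0,"wy":0,"wz":0,"grip":0},{"tx":0,"ty":0,"tz":-20,"wx":0,"wy":0,"wz":0,"grip":0},{"tx":0,"ty":0,"tz":-25,"wx":0,"wy":0,"wz":0,"grip":0},{"tx":0,"ty":0,"tz":-25,"wx":0,"wy":0,"wz":0,"grip":0},{"tx":0,"ty":0,"tz":-15,"wx":0,"wy":0,"wz":0,"grip":0},{"tx":0,"ty":0,"tz":0,"wx":0,"wy":0,"wz":0,"grip":0}]' --force 30

```text
t: 6.8
ee_pos: [467.2, -129.8, 247.1]
tcp_rot: [2.065, 2.365, 0.002]
contact_force: [-0.4, -0.3, -2.4]
gripper_width: 12.0
grip_force: 30.0
```

Run:
```python
from h import *
o=observe();print(o['t'],o['ee_pos'],o['contact_force'],o['gripper_width'])
plan([634,-150,246],.0793,6)
```

```text
6.8 [ 467.17836298 -129.82141137  247.07404275] [-0.36152258 -0.30192369 -2.40920052] 11.984420233737346
[{"tx":-7.1,"ty":27.1,"tz":0.2,"wz":0.009},{"tx":-6.8,"ty":27.2,"tz":0.2,"wz":0.01},{"tx":-6.6,"ty":27.2,"tz":0.1,"wz":0.009},{"tx":-6.3,"ty":27.3,"tz":0.2,"wz":0.009},{"tx":-6.0,"ty":27.3,"tz":0.2,"wz":0.009},{"tx":-5.9,"ty":27.4,"tz":0.2,"wz":0.01}]
```

Emit:
arm_command --commands '[{"tx":-7,"ty":22,"tz":0,"wx":0,"wy":0,"wz":0.009,"grip":0},{"tx":-7,"ty":27,"tz":0,"wx":0,"wy":0,"wz":0.01,"grip":0},{"tx":-6.5,"ty":27.5,"tz":0,"wx":0,"wy":0,"wz":0.009,"grip":0},{"tx":-6.5,"ty":27.5,"tz":0,"wx":0,"wy":0,"wz":0.009,"grip":0},{"tx":-6,"ty":27.5,"tz":0,"wx":0,"wy":0,"wz":0.009,"grip":0},{"tx":-6,"ty":20,"tz":0,"wx":0,"wy":0,"wz":0.009,"grip":0},{"tx":0,"ty":12,"tz":0,"wx":0,"wy":0,"wz":0,"grip":0},{"tx":0,"ty":0,"tz":0,"wx":0,"wy":0,"wz":0,"grip":0},{"tx":0,"ty":0,"tz":0,"wx":0,"wy":0,"wz":0,"grip":0}]'

```text
t: 7.92
ee_pos: [632.5, -150.3, 245.7]
tcp_rot: [-2.13, -2.308, 0.001]
contact_force: [-1.2, -1.3, -1.4]
gripper_width: 11.8
grip_force: 30.0
```

Run:
```python
from h import *
o=observe();p=np.array(o['ee_pos']);Rt=R.from_rotvec(o['tcp_rot']).as_matrix();print(o['t'],p,Rt[:,1],o['gripper_width'])
f=grab_frame('wrist');S=grab_frame('side');np.save('w4.npy',f,allow_pickle=True)
out=np.zeros((600,800,3),np.uint8)
out[:500,:400]=cv2.resize(f['image'][0:250,225:425],(400,500),interpolation=cv2.INTER_CUBIC)
q=proj(S,p)[0].astype(int);print(q)
out[:500,400:]=cv2.resize(S['image'][q[1]-30:q[1]+70,q[0]-40:q[0]+40],(400,500),interpolation=cv2.INTER_CUBIC)
cv2.imwrite('pics/w4c.png',out[:,:,::-1])
```

```text
7.925 [ 632.45321191 -150.29429735  245.65772548] [ 0.99678413  0.08012515 -0.00116425] 11.765387118211763
[381 188]
```

View pics/w4c.png

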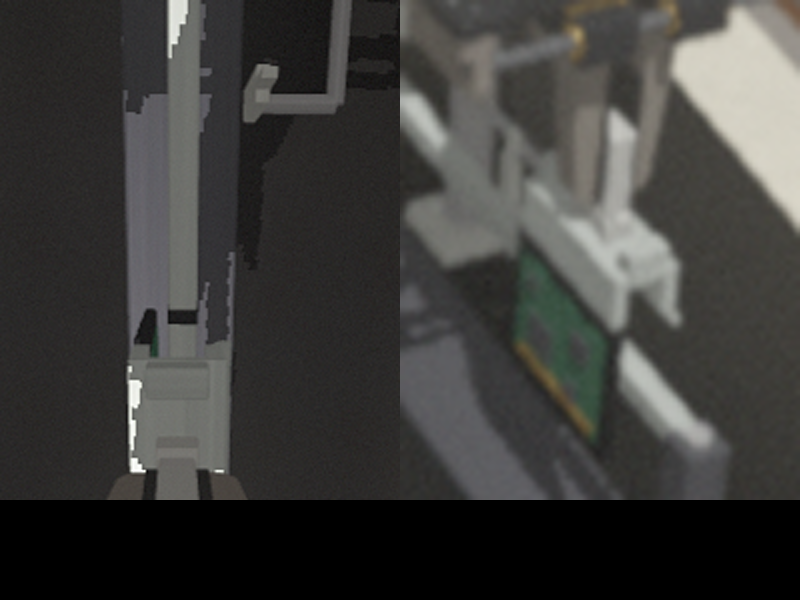

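Run:
```python
from h import *
f=np.load('w4.npy',allow_pickle=True).item()
c=lambda x,y:(y/2-.25,225+x/2-.25)
def rl(P): d=P-RO; return np.round([d@RX,d@RY,d[2]],1)
for n,p,z in [('ptr a',(258,66),158),('ptr b',(278,66),158),('ptr c',(256,75),158),('ptr d',(276,75),158),('ptrlow',(245,120),100),('rail L300',(168,300),150),('rail R300',(198,300),150),('railL60',(168,60),150),('railR60',(199,60),150),('bandtop',(183,310),150),('bandbot',(183,324),150)]:
    P=atz(f,*c(*p),z); print(n,P.round(1),rl(P))
g=cv2.cvtColor(f['image'],cv2.COLOR_RGB2GRAY)
print(g[28:64:1,345:366])
```

```text
ptr a [650.  -11.6 158. ] [26.5  7.8  8. ]
ptr b [657.2 -11.1 158. ] [33.7  7.8  8. ]
ptr c [649.6 -14.6 158. ] [25.9  4.9  8. ]
ptr d [656.8 -14.  158. ] [33.1  4.9  8. ]
ptrlow [652.6 -19.9 100. ] [ 28.4  -0.7 -50. ]
rail L300 [624.  -98.1 150. ] [ -6.3 -76.4   0. ]
rail R300 [636.3 -97.1 150. ] [  6.1 -76.4   0. ]
railL60 [617.4 -10.4 150. ] [-5.9 11.6  0. ]
railR60 [628.8  -9.5 150. ] [ 5.6 11.6  0. ]
bandtop [ 630.5 -101.7  150. ] [ -0.1 -80.5   0. ]
bandbot [ 631.  -107.5  150. ] [ -0.1 -86.3   0. ]
[[ 39  30  27  28  27  29  28  28  27  27  31  26  25  30  28  28  27  27
   28  25  30]
 [ 43  31  26  29  30  27  31  32  30  28  28  29  41  41  40  37  24  26
   24  21  27]
 [ 39  33  27  29  25  30  27  27  29  29  29  31  41  43  40  43  38  41
   38  25  28]
 [ 36  32  29  33  30  31  28  27  25  27  20  24  22  25  37  42  35  39
   36  27  28]
 [ 41  30  28  27  33  30  26  32  75 116 114 112 112 111  98  56  34  32
   23  28  28]
 [ 44  27  30  31  26  30  27  49  97 123 119 112 119 119 118 114 116 115
  102  50  24]
 [ 44  29  31  28  29  29  29  67 108 121 111 108 117 1
[... 1915 characters left out ...]
6  93  92  92  91  95  92  94  87  69  66  65  67  69  72  80
   79  79  78]
 [ 31  61  95  94  91  91  91  92  94  87  57  32  31  34  31  31  35  37
   35  37  38]
 [ 29  56  95  94  94  91  92  94  93  69  25  28  28  26  29  25  28  27
   20  21  24]
 [ 30  61  96  94  94  95  92  91  69  31  25  27  28  30  27  27  25  24
   27  29  24]
 [ 27  50  89  97  94  94  97  83  38  27  28  30  28  26  28  31  25  32
   29  24  26]
 [ 31  35  43  53  50  53  52  41  25  27  29  28  29  29  30  27  26  32
   27  25  30]
 [ 30  28  24  32  31  29  30  25  23  28  25  30  23  30  31  27  25  26
   29  30  24]
 [ 33  30  30  29  27  25  28  26  28  30  24  27  25  27  25  29  26  29
   25  24  27]]
```

Run:
```python
from h import *
f=np.load('w4.npy',allow_pickle=True).item()
g=cv2.cvtColor(f['image'],cv2.COLOR_RGB2GRAY)
print('col 314 rows 170-235',g[170:236,314].tolist())
print('band col316 rows145-170',g[145:170,316].tolist())
tcp=np.array([632.45,-150.29,245.66]);oz=tcp[2]-42.6
for r_,z in [(179.5,5),(181.5,17),(198,17),(218,17)]:
    P=atz(f,r_,314,oz+z); print(r_,z,(P-tcp)@RY,(P-tcp)@RX)
for c_ in (289.5,339.5): print(c_,(atz(f,200,c_,oz+5)-tcp)@RX)
print('tcp rail',(tcp-RO)@RX,(tcp-RO)@RY)
```

```text
col 314 rows 170-235 [113, 112, 112, 110, 113, 113, 113, 113, 109, 99, 106, 93, 93, 92, 106, 114, 114, 112, 110, 107, 109, 111, 113, 111, 109, 108, 107, 107, 107, 104, 115, 116, 116, 116, 117, 116, 116, 117, 115, 117, 116, 116, 115, 116, 116, 117, 117, 118, 103, 102, 102, 100, 100, 102, 116, 116, 118, 119, 113, 102, 100, 100, 101, 104, 101, 102]
band col316 rows145-170 [110, 112, 110, 111, 111, 109, 112, 111, 115, 94, 39, 28, 29, 31, 30, 29, 23, 85, 110, 111, 111, 109, 112, 110, 112]
179.5 5 40.28784783523443 0.02343039618452769
181.5 17 41.662232074158865 0.015335022808643295
198 17 31.19918093718325 0.02250177107884488
218 17 18.037388032643772 0.031516267577678114
289.5 -16.2303567962464
339.5 16.953659795870983
tcp rail -1.989034499999999 -129.0385365
```

The wrist view shows the carrier lined up over the rail with the dark band ahead of it, the rail centre at column 316 and the pointer top at about pixel (358,35). The side view shows it upright with the board on the robot's side. Now I'll lower it.

Emit:
arm_command --commands '[{"tx":0,"ty":1.8,"tz":15,"wx":0,"wy":0,"wz":0,"grip":0},{"tx":0,"ty":0,"tz":20,"wx":0,"wy":0,"wz":0,"grip":0},{"tx":0,"ty":0,"tz":10,"wx":0,"wy":0,"wz":0,"grip":0},{"tx":0,"ty":0,"tz":5,"wx":0,"wy":0,"wz":0,"grip":0},{"tx":0,"ty":0,"tz":2,"wx":0,"wy":0,"wz":0,"grip":0},{"tx":0,"ty":0,"tz":0,"wx":0,"wy":0,"wz":0,"grip":0}]'

```text
t: 8.78
ee_pos: [635.4, -150.4, 194.3]
tcp_rot: [2.131, 2.308, 0.0]
contact_force: [0.7, -0.4, -2.6]
gripper_width: 12.0
grip_force: 30.0
```

Emit:
arm_command --commands '[{"tx":0,"ty":0,"tz":1,"wx":0,"wy":0,"wz":0,"grip":0},{"tx":0,"ty":0,"tz":0,"wx":0,"wy":0,"wz":0,"grip":0}]'

```text
t: 9.02
ee_pos: [635.2, -150.4, 193.4]
tcp_rot: [2.131, 2.308, 0.0]
contact_force: [-0.1, 0.3, -2.5]
gripper_width: 12.0
grip_force: 30.0
```

Emit:
arm_command --commands '[{"tx":0,"ty":0,"tz":1,"wx":0,"wy":0,"wz":0,"grip":0},{"tx":0,"ty":0,"tz":0.5,"wx":0,"wy":0,"wz":0,"grip":0},{"tx":0,"ty":0,"tz":0,"wx":0,"wy":0,"wz":0,"grip":0}]'

```text
t: 9.4
ee_pos: [635.3, -150.5, 192.9]
tcp_rot: [2.13, 2.308, 0.001]
contact_force: [-3.4, 0.7, 7.0]
gripper_width: 11.6
grip_force: 30.0
```

Emit:
arm_command --commands '[{"tx":3,"ty":0,"tz":-0.4,"wx":0,"wy":0,"wz":0,"grip":0},{"tx":9,"ty":0,"tz":0,"wx":0,"wy":0,"wz":0,"grip":0},{"tx":12,"ty":0,"tz":0,"wx":0,"wy":0,"wz":0,"grip":0},{"tx":12,"ty":0,"tz":0,"wx":0,"wy":0,"wz":0,"grip":0},{"tx":12,"ty":0,"tz":0,"wx":0,"wy":0,"wz":0,"grip":0},{"tx":8,"ty":0,"tz":0,"wx":0,"wy":0,"wz":0,"grip":0},{"tx":4,"ty":0,"tz":0,"wx":0,"wy":0,"wz":0,"grip":0},{"tx":0,"ty":0,"tz":0,"wx":0,"wy":0,"wz":0,"grip":0}]'

```text
t: 10.4
ee_pos: [631.2, -90.1, 192.9]
tcp_rot: [2.129, 2.308, 0.002]
contact_force: [0.3, -2.7, 6.7]
gripper_width: 11.8
grip_force: 30.0
```

Run:
```python
from h import *
o=observe();tcp=np.array(o['ee_pos']);Rt=R.from_rotvec(o['tcp_rot']).as_matrix();print(o['t'],tcp,Rt[:,1],o['contact_force'])
print('tcp rail',(tcp-RO)@RX,(tcp-RO)@RY)
f=grab_frame('wrist');save(f,'w5');np.save('w5.npy',f,allow_pickle=True)
g=cv2.cvtColor(f['image'],cv2.COLOR_RGB2GRAY)
print(proj(f,rail(29,6.2,8)))
print('col 314 rows 170-235',g[170:236,314].tolist())
out=np.zeros((600,800,3),np.uint8)
out[:,:640]=cv2.resize(f['image'][0:300,180:500],(640,600),interpolation=cv2.INTER_CUBIC)
cv2.imwrite('pics/w5c.png',out[:,:640,::-1])
```

```text
10.4 [631.15976708 -90.0750937  192.90851482] [0.9967704  0.08027543 0.00215096] [ 0.26472512 -2.6675225   6.69376478]
tcp rail 1.4998388840957686 -68.91099168716804
[[359.19619306 124.31124637]]
col 314 rows 170-235 [115, 116, 116, 116, 114, 116, 115, 115, 107, 99, 105, 97, 95, 96, 107, 115, 114, 112, 113, 109, 112, 113, 112, 112, 110, 108, 107, 109, 108, 104, 116, 118, 117, 117, 118, 119, 118, 118, 118, 118, 117, 118, 119, 117, 119, 118, 117, 119, 110, 104, 101, 103, 104, 102, 116, 119, 121, 122, 117, 104, 101, 101, 103, 101, 104, 101]
```

View pics/w5c.png

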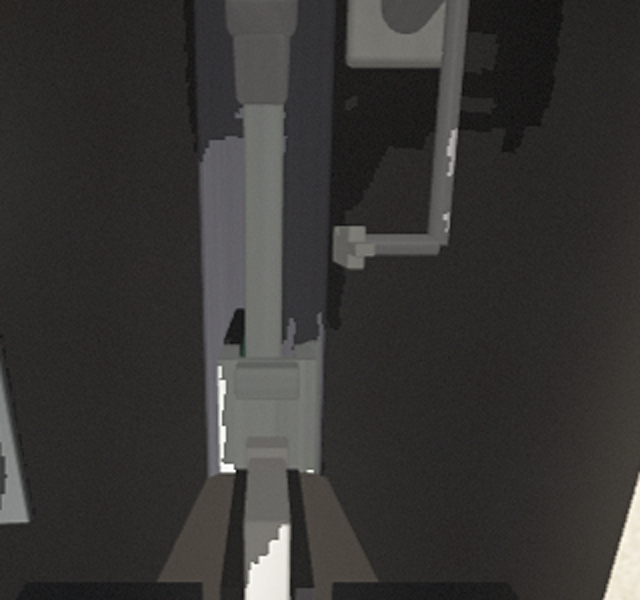

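Nothing has slipped in the hand. The pointer block is at crop (335–372, 228–268) and the raised lever lies over the rail at crop (262, 0–100). Next I'll measure the pointer's pixels.

Run:
```python
from h import *
f=np.load('w5.npy',allow_pickle=True).item()
g=cv2.cvtColor(f['image'],cv2.COLOR_RGB2GRAY)
for i in range(110,137): print(i,g[i,344:372].tolist())
tcp=np.array([631.16,-90.075,192.9])
for p in [(119,354),(125,357),(125,354),(132,357)]: 
  P=atz(f,*p,158); print(p,(P-RO)@RX,(P-RO)@RY)
for r_,z in [(183.7,17),(199.6,17)]:
    P=atz(f,r_,314,150+z); print((P-tcp)@RY)
```

```text
110 [39, 30, 30, 29, 33, 28, 23, 31, 32, 44, 43, 42, 44, 42, 43, 42, 43, 43, 43, 38, 43, 41, 41, 40, 40, 39, 40, 39]
111 [37, 28, 30, 28, 29, 28, 29, 33, 39, 45, 43, 38, 43, 42, 39, 40, 43, 39, 44, 39, 40, 42, 44, 43, 41, 40, 42, 40]
112 [39, 30, 30, 27, 27, 28, 24, 28, 23, 30, 35, 33, 40, 38, 37, 36, 37, 40, 40, 40, 42, 38, 40, 43, 38, 39, 38, 41]
113 [35, 31, 41, 76, 99, 98, 97, 98, 98, 95, 102, 112, 115, 115, 114, 113, 116, 106, 81, 39, 40, 41, 42, 42, 45, 37, 41, 40]
114 [38, 27, 51, 94, 118, 106, 96, 95, 98, 98, 108, 122, 124, 122, 121, 122, 121, 119, 101, 44, 38, 38, 39, 40, 41, 41, 41, 40]
115 [39, 29, 49, 96, 116, 107, 94, 94, 95, 99, 106, 118, 123, 123, 121, 121, 120, 121, 99, 46, 41, 40, 41, 37, 40, 39, 42, 42]
116 [38, 25, 59, 96, 106, 107, 95, 94, 95, 98, 110, 121, 124, 121, 120, 121, 121, 119, 99, 41, 35, 39, 36, 34, 38, 39, 36, 38]
117 [32, 27, 62, 97, 102, 107, 93, 94, 94, 96, 108, 120, 124, 122, 121, 122, 120, 120, 107, 87, 88, 91, 88, 90, 87, 88, 88, 88]
118 [32, 28, 62, 99, 95, 94, 94, 94, 93, 97, 114, 120, 123, 122, 119, 122, 120, 122, 110, 95, 98, 96, 96, 96, 97, 
[... 1810 characters left out ...]
30, 31, 31, 35, 29, 26, 33, 49, 70, 96, 121, 120, 118, 118, 120, 117, 119, 101, 48, 43, 43, 41, 39, 39, 42, 43, 43, 40]
134 [29, 28, 30, 31, 29, 28, 30, 33, 44, 55, 70, 79, 79, 78, 79, 79, 80, 67, 40, 38, 42, 46, 42, 47, 45, 42, 44, 43]
135 [28, 27, 26, 35, 35, 33, 30, 33, 42, 46, 47, 47, 46, 46, 44, 44, 45, 43, 43, 40, 44, 43, 41, 40, 44, 45, 40, 40]
136 [27, 33, 31, 27, 28, 30, 32, 36, 41, 42, 44, 43, 41, 42, 42, 41, 38, 41, 42, 41, 43, 40, 43, 43, 43, 41, 41, 41]
(119, 354) 25.719386887882848 9.304397354192108
(125, 357) 27.683336462318014 5.795090183881766
(125, 354) 25.859909230681314 5.795058252267035
(132, 357) 27.86147931299601 1.6500611804305896
40.254558401349826
30.116154430944448
```

Run:
```python
from h import *
a=np.load('w4.npy',allow_pickle=True).item();b=np.load('w5.npy',allow_pickle=True).item()
def t(n,p,q):
  P,e=tri(ray(a,*p),ray(b,*q)); d=P-RO; print(n,np.round([d@RX,d@RY,d[2]],1),np.round(e,2))
t('A',(35.3,358.5),(116.5,358)); t('B-low',(47.2,355.5),(130.6,357.5)); t('B-mid',(47.2,355.5),(124.5,362))
t('A top edge',(32.3,358),(112.7,358));t('A right',(36,363),(117,362.3)); t('A-low',(35.3,358.5),(130.6,357.5))
t('arm edge far',(46.5,364),(116.6,366));t('arm near edge',(56,366),(127.3,370))
```

```text
A [ 31.8  10.6 -12. ] [0.84 0.84]
B-low [30.4  1.6 -8.2] [0.15 0.15]
B-mid [ 33.9   4.7 -23. ] [1.8 1.8]
A top edge [ 31.8  13.  -13.4] [0.64 0.64]
A right [ 35.2  10.3 -12.9] [1.15 1.15]
A-low [27.3  3.2 20.7] [1.01 1.01]
arm edge far [ 43.   10.1 -49.5] [0.13 0.13]
arm near edge [ 45.4   1.9 -46.8] [0.53 0.53]
```

Run:
```python
from h import *
a=np.load('w4.npy',allow_pickle=True).item();b=np.load('w5.npy',allow_pickle=True).item()
P,e=tri(ray(a,35.6,358.5),ray(b,124.5,362)); d=P-RO; print(np.round([d@RX,d@RY,d[2]],1),e)
for r_ in (121.5,124.5,127.5):
  P=atz(b,r_,362,158); print((P-RO)@RX,(P-RO)@RY)
for r_ in (32.5,35.6,38.7):
  P=atz(a,r_,358.5,158); print((P-RO)@RX,(P-RO)@RY)
```

```text
[30.4  6.1  7.8] [np.float64(0.3486490625964767), np.float64(0.3486490625963658)]
30.62422709279683 7.847140905663107
30.708387807700916 6.089115547376893
30.793026980642793 4.321073530299804
29.923957828389323 7.949927457941886
30.011541266406976 5.965009623086569
30.099597992197218 3.9693373548281725
```

The pointer top triangulates to rail (30.4, 6.1, 7.8), which matches the description. I'll slide another 76.5 mm.

Emit:
arm_command --commands '[{"tx":4,"ty":-0.3,"tz":-0.1,"wx":0,"wy":0,"wz":0,"grip":0},{"tx":9,"ty":-0.3,"tz":0,"wx":0,"wy":0,"wz":0,"grip":0},{"tx":12,"ty":-0.2,"tz":0,"wx":0,"wy":0,"wz":0,"grip":0},{"tx":13,"ty":0,"tz":0,"wx":0,"wy":0,"wz":0,"grip":0},{"tx":13,"ty":0,"tz":0,"wx":0,"wy":0,"wz":0,"grip":0},{"tx":12,"ty":0,"tz":0,"wx":0,"wy":0,"wz":0,"grip":0},{"tx":8,"ty":0,"tz":0,"wx":0,"wy":0,"wz":0,"grip":0},{"tx":4,"ty":0,"tz":0,"wx":0,"wy":0,"wz":0,"grip":0},{"tx":1.5,"ty":0,"tz":0,"wx":0,"wy":0,"wz":0,"grip":0},{"tx":0,"ty":0,"tz":0,"wx":0,"wy":0,"wz":0,"grip":0},{"tx":0,"ty":0,"tz":0,"wx":0,"wy":0,"wz":0,"grip":0}]'

```text
t: 11.82
ee_pos: [624.1, -14.2, 192.9]
tcp_rot: [2.13, 2.307, 0.002]
contact_force: [0.8, -2.9, 7.0]
gripper_width: 11.8
grip_force: 30.0
```

Run:
```python
from h import *
o=observe();tcp=np.array(o['ee_pos']);Rt=R.from_rotvec(o['tcp_rot']).as_matrix();print(o['t'],tcp,Rt[:,1],o['contact_force'])
print('tcp rail',(tcp-RO)@RX,(tcp-RO)@RY)
f=grab_frame('wrist');save(f,'w6');np.save('w6.npy',f,allow_pickle=True)
g=cv2.cvtColor(f['image'],cv2.COLOR_RGB2GRAY)
print('ptr proj',proj(f,rail(30.4,6.05,8)),'pad0',proj(f,rail(0,61,33)))
print('col 314 rows 150-235',g[150:236,314].tolist())
```

```text
11.825 [624.09183427 -14.2421974  192.91788222] [0.99678546 0.08009576 0.00184806] [ 0.82536229 -2.9372981   6.96287803]
tcp rail 0.46771873742877457 7.2435180599581654
ptr proj [[357.72619885 239.94017807]] pad0 [[313.16355604 166.25462089]]
col 314 rows 150-235 [26, 27, 27, 25, 26, 25, 26, 30, 27, 27, 23, 20, 20, 82, 100, 101, 100, 100, 97, 99, 99, 99, 99, 102, 97, 98, 102, 98, 101, 100, 101, 98, 101, 99, 102, 99, 99, 101, 101, 99, 102, 101, 99, 100, 95, 100, 99, 99, 99, 98, 99, 102, 98, 99, 101, 101, 100, 101, 99, 100, 101, 100, 98, 101, 101, 100, 102, 102, 102, 101, 100, 94, 91, 92, 87, 89, 92, 90, 90, 90, 89, 89, 89, 86, 100, 103]
```

Emit:
arm_command --commands '[{"tx":0.5,"ty":0,"tz":-0.4,"wx":0,"wy":0,"wz":0,"grip":0},{"tx":0,"ty":0,"tz":0,"wx":0,"wy":0,"wz":0,"grip":0},{"tx":0,"ty":0,"tz":0,"wx":0,"wy":0,"wz":0,"grip":0},{"tx":0,"ty":0,"tz":0,"wx":0,"wy":0,"wz":0,"grip":20},{"tx":0,"ty":0,"tz":0,"wx":0,"wy":0,"wz":0,"grip":40},{"tx":0,"ty":0,"tz":0,"wx":0,"wy":0,"wz":0,"grip":40},{"tx":0,"ty":0,"tz":-20,"wx":0,"wy":0,"wz":0,"grip":40},{"tx":0,"ty":0,"tz":-35,"wx":0,"wy":0,"wz":0,"grip":40},{"tx":0,"ty":0,"tz":-35,"wx":0,"wy":0,"wz":0,"grip":40},{"tx":-20,"ty":0,"tz":-15,"wx":0,"wy":0,"wz":0,"grip":40},{"tx":-20,"ty":0,"tz":0,"wx":0,"wy":0,"wz":0,"grip":40},{"tx":0,"ty":0,"tz":0,"wx":0,"wy":0,"wz":0,"grip":40}]'

```text
t: 13.38
ee_pos: [625.9, -55.8, 295.8]
tcp_rot: [-2.132, -2.305, 0.003]
contact_force: [0.4, -0.4, -0.4]
gripper_width: 40.0
grip_force: 0.0
```

Run:
```python
from h import *
o=observe();tcp=np.array(o['ee_pos']);Rt=R.from_rotvec(o['tcp_rot']).as_matrix();print(o['t'],tcp,Rt[:,1],o['contact_force'])
print('tcp rail',(tcp-RO)@RX,(tcp-RO)@RY)
f=grab_frame('wrist');save(f,'w7');np.save('w7.npy',f,allow_pickle=True)
for n,p in [('ptr',(30.4,6.05,8)),('tab',(0,6,61)),('pad0',(0,61,33)),('ear',(0,6+37,17)),('ear-',(0,6-37,17))]: print(n,proj(f,rail(*p)))
cv2.imwrite('pics/w7c.png',cv2.resize(f['image'][0:300,160:480],(640,600),interpolation=cv2.INTER_CUBIC)[:,:,::-1])
```

```text
13.375 [625.91198936 -55.83829326 295.78757363] [ 0.99698614  0.0775471  -0.00225431] [ 0.36298862 -0.36132399 -0.41058252]
tcp rail -1.0164300583445671 -34.36588839002869
ptr [[346.2746196  157.29525625]]
tab [[315.23056691 166.8433943 ]]
pad0 [[315.07128888  96.04298444]]
ear [[315.03761394 118.05162469]]
ear- [[315.10488898 196.50137854]]
```

View pics/w7c.png

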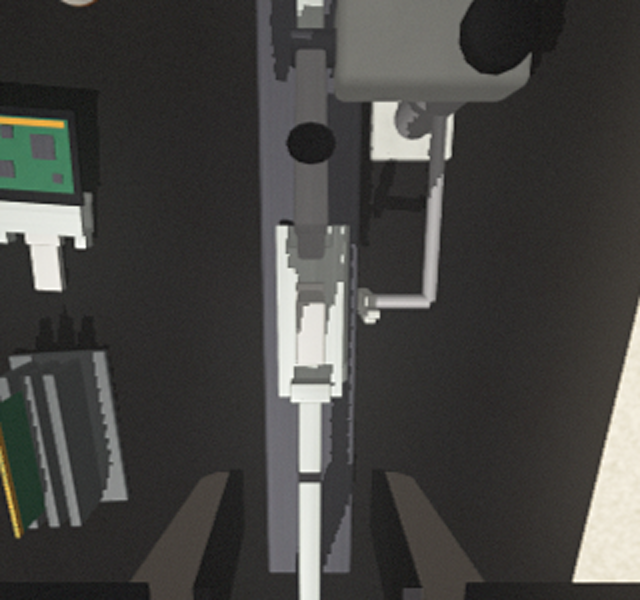

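This last picture shows the released carrier hanging straight, its tab centred at crop (312,340) opposite the pointer at (370,312). The near ear is on its predicted row, and the raised lever's black pad is at (311,143). Next I'll press the pad with closed fingertips.

Emit:
arm_command --commands '[{"tx":24,"ty":0.5,"tz":0,"wx":0,"wy":0,"wz":0,"grip":20},{"tx":24,"ty":0.5,"tz":0,"wx":0,"wy":0,"wz":0,"grip":0},{"tx":24,"ty":0,"tz":0,"wx":0,"wy":0,"wz":0,"grip":0},{"tx":23.4,"ty":0,"tz":0,"wx":0,"wy":0,"wz":0,"grip":0},{"tx":0,"ty":0,"tz":30,"wx":0,"wy":0,"wz":0,"grip":0},{"tx":0,"ty":0,"tz":15,"wx":0,"wy":0,"wz":0,"grip":0},{"tx":0,"ty":0,"tz":0,"wx":0,"wy":0,"wz":0,"grip":0}]'

```text
t: 14.3
ee_pos: [618.9, 41.3, 250.6]
tcp_rot: [-2.129, -2.306, 0.004]
contact_force: [-0.0, 0.3, 0.5]
gripper_width: 0.2
grip_force: 0.0
```

Run:
```python
from h import *
o=observe();tcp=np.array(o['ee_pos']);print(o['t'],tcp,o['contact_force'],o['gripper_width'])
print('tcp rail',(tcp-RO)@RX,(tcp-RO)@RY,tcp[2]-150-19)
```

```text
14.3 [618.91648141  41.27834091 250.61407046] [-0.04101922  0.29458789  0.51075959] 0.19922293093756746
tcp rail -0.2885530741645441 62.999572163526324 81.61407046056311
```

Emit:
arm_command --commands '[{"tx":-2,"ty":0,"tz":8,"wx":0,"wy":0,"wz":0,"grip":0},{"tx":0,"ty":0,"tz":8,"wx":0,"wy":0,"wz":0,"grip":0},{"tx":0,"ty":0,"tz":8,"wx":0,"wy":0,"wz":0,"grip":0},{"tx":0,"ty":0,"tz":8,"wx":0,"wy":0,"wz":0,"grip":0},{"tx":0,"ty":0,"tz":7,"wx":0,"wy":0,"wz":0,"grip":0},{"tx":0,"ty":0,"tz":5,"wx":0,"wy":0,"wz":0,"grip":0},{"tx":0,"ty":0,"tz":0,"wx":0,"wy":0,"wz":0,"grip":0}]'

```text
t: 15.18
ee_pos: [619.8, 39.5, 207.9]
tcp_rot: [-2.13, -2.308, 0.001]
contact_force: [-0.3, 0.3, -0.1]
gripper_width: 0.3
grip_force: 0.0
```

Emit:
arm_command --commands '[{"tx":0,"ty":0,"tz":2.5,"wx":0,"wy":0,"wz":0,"grip":0},{"tx":0,"ty":0,"tz":1.5,"wx":0,"wy":0,"wz":0,"grip":0},{"tx":0,"ty":0,"tz":0,"wx":0,"wy":0,"wz":0,"grip":0}]'

```text
t: 15.55
ee_pos: [620.1, 39.4, 204.4]
tcp_rot: [-2.131, -2.308, -0.0]
contact_force: [-0.5, -0.3, 0.6]
gripper_width: 0.5
grip_force: 0.0
```

Emit:
arm_command --commands '[{"tx":0,"ty":0,"tz":1.5,"wx":0,"wy":0,"wz":0,"grip":0},{"tx":0,"ty":0,"tz":1,"wx":0,"wy":0,"wz":0,"grip":0},{"tx":0,"ty":0,"tz":0,"wx":0,"wy":0,"wz":0,"grip":0}]'

```text
t: 15.92
ee_pos: [620.2, 39.3, 202.3]
tcp_rot: [2.131, 2.308, 0.0]
contact_force: [-0.3, -0.6, 4.4]
gripper_width: 0.6
grip_force: 2.0
```

Emit:
arm_command --commands '[{"tx":0,"ty":0,"tz":1,"wx":0,"wy":0,"wz":0,"grip":0},{"tx":0,"ty":0,"tz":0.5,"wx":0,"wy":0,"wz":0,"grip":0},{"tx":0,"ty":0,"tz":0,"wx":0,"wy":0,"wz":0,"grip":0}]'

```text
t: 16.3
ee_pos: [620.3, 39.4, 202.1]
tcp_rot: [2.13, 2.308, 0.001]
contact_force: [-3.9, -0.4, 13.9]
gripper_width: 0.6
grip_force: 6.9
```

The hard stop came at pad height 33.1 mm, so the lever is fully down. I'll retreat and check.

Emit:
arm_command --commands '[{"tx":0,"ty":0,"tz":-10,"wx":0,"wy":0,"wz":0,"grip":0},{"tx":0,"ty":0,"tz":-30,"wx":0,"wy":0,"wz":0,"grip":0},{"tx":0,"ty":0,"tz":-40,"wx":0,"wy":0,"wz":0,"grip":0},{"tx":-20,"ty":0,"tz":-15,"wx":0,"wy":0,"wz":0,"grip":0},{"tx":-40,"ty":0,"tz":0,"wx":0,"wy":0,"wz":0,"grip":0},{"tx":-40,"ty":0,"tz":0,"wx":0,"wy":0,"wz":0,"grip":0},{"tx":0,"ty":0,"tz":0,"wx":0,"wy":0,"wz":0,"grip":0},{"tx":0,"ty":0,"tz":0,"wx":0,"wy":0,"wz":0,"grip":0}]'

```text
t: 17.3
ee_pos: [627.7, -60.7, 294.7]
tcp_rot: [-2.131, -2.307, 0.001]
contact_force: [-0.0, 0.1, 0.3]
gripper_width: 0.6
grip_force: 0.0
```

Run:
```python
from h import *
o=observe();tcp=np.array(o['ee_pos']);print(o['t'],tcp,o['contact_force'])
f=grab_frame('wrist');g=cv2.cvtColor(f['image'],cv2.COLOR_RGB2GRAY)
# pad: dark blob near predicted place
p=proj(f,rail(0,61,33))[0];print('pad0 pred',p)
m=np.zeros_like(g);y,x=int(p[1]),int(p[0]);m[y-25:y+25,x-12:x+13]=(g[y-25:y+25,x-12:x+13]<20)
q=cv2.moments(m,True);print('pad seen',q['m10']/q['m00'],q['m01']/q['m00'],q['m00'])
for n,P in [('ear- -y edge',(0,6-42,17)),('ear- +y edge',(0,6-32,17)),('tab-',(0,6-13,61))]: print(n,proj(f,rail(*P))[0])
c=int(p[0]);print(g[130:225,c].tolist())
for x in cut_out('wrist','tab')[:2]: 
  rr,cc=np.where(x['mask']);print(x['conf'],rr.min(),rr.max(),cc.min(),cc.max())
```

```text
17.3 [627.6978094  -60.66285965 294.67341691] [-0.04587648  0.05386121  0.29605263]
pad0 pred [313.38454059  89.70749705]Traceback (most recent call last):
  File "<stdin>", line 7, in <module>
ZeroDivisionError: float division by zero
```

Run:
```python
from h import *
f=grab_frame('wrist');g=cv2.cvtColor(f['image'],cv2.COLOR_RGB2GRAY)
p=proj(f,rail(0,61,33))[0];c=int(round(p[0]));print('pad edges pred',[proj(f,rail(0,61+d,33))[0,1].round(1) for d in(9,-9)])
print('rows60-125',g[60:125,c].tolist())
for n,P in [('ear- -y edge',(0,6-42,17)),('ear- +y edge',(0,6-32,17)),('tab -y edge',(0,6-13,61))]: print(n,proj(f,rail(*P))[0].round(1))
print('rows150-225',g[150:225,c].tolist())
for t in('lever_pad','carrier'):
 for x in cut_out('wrist',t)[:2]: 
  rr,cc=np.where(x['mask']);print(t,x['conf'],x['point'],rr.min(),rr.max(),cc.min(),cc.max())
```

```text
pad edges pred [np.float64(78.8), np.float64(101.9)]
rows60-125 [104, 103, 105, 103, 104, 104, 105, 104, 106, 104, 105, 104, 104, 103, 107, 104, 102, 106, 106, 57, 35, 35, 35, 37, 36, 37, 35, 35, 36, 38, 34, 45, 46, 46, 46, 44, 49, 43, 50, 47, 38, 27, 102, 107, 106, 104, 106, 104, 96, 189, 194, 193, 193, 194, 193, 195, 194, 192, 192, 194, 194, 194, 198, 120, 98]
ear- -y edge [313.4 197.4]
ear- +y edge [313.4 187.5]
tab -y edge [313.3 177.6]
rows150-225 [229, 230, 231, 232, 212, 207, 207, 209, 208, 209, 212, 135, 110, 115, 113, 113, 114, 113, 114, 115, 113, 233, 216, 209, 212, 210, 208, 203, 235, 242, 145, 114, 116, 121, 120, 106, 94, 89, 170, 223, 224, 221, 224, 227, 227, 229, 236, 218, 226, 228, 228, 227, 228, 228, 228, 228, 229, 228, 228, 228, 228, 229, 228, 228, 229, 227, 228, 228, 227, 227, 228, 226, 228, 227, 228]
lever_pad 0.75 [64.1, 310.8] 7 131 303 327
lever_pad 0.65 [154.7, 316.0] 105 198 296 333
carrier 0.83 [83.3, 174.7] 47 141 143 204
carrier 0.76 [153.9, 317.6] 105 197 297 333
```

```bash
python3 -c "
from plant import r
print(r.finish_job())"
```

```text
the job is handed in; nothing more can be done
None
```

The larger carrier was hooked at the loading end, slid to the pointer and left hanging straight, with the lever pressed down to its hard stop. The final wrist-camera check showed the carrier and lever pad where they should be, and I handed the job in at about 17.5 s; no verdict came back.

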